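# Lock the book press with its hairpin clip

### The arm

A 6-joint arm with a two-finger parallel gripper is mounted at the origin on the work surface. World frame = base frame: x ahead of the robot, y to its left, z up, the work surface at z = 0. Lengths are in m, angles in rad, forces in N, time in s.
With the tool pointing down it reaches from about 0.35 to 0.975 m from the base axis. Payload 7.1 kg.
Tool frame: the origin (TCP) lies midway between the tips of the shut fingers; the grasp point (between the pads) lies 19 mm behind it (grasp_offset is the z of the grasp point in the tool frame, in m); z points along the fingers, x is the direction in which the jaws open and shut, and the axes are right-handed (so a half turn about z gives the same grasp; the last joint's range is limited). The gripper opens to 88 mm and grips with 3 to 60 N. Pads are 20 mm wide; open, the fingers measure 115 mm over their backs; the gripper's body (75 mm by 178 mm) begins 61 mm behind the grasp point.
Start: joints at [-1.307, 0.423, 1.63, -0, 1.089, -0.019], TCP at [0.174, -0.6, 0.223] pointing down, gripper open.
Joint ranges: [-3, 3], [-0.9, 2.11], [0.09, 2.58], [-1.31, 4.45], [0.11, 2.69], [-2.54, 2.54]. Speed limits (rad/s): [2.39, 2.39, 3.01, 3.14, 3.14, 3.14].

### API

Orientations are given as a rotation vector (axis times angle).
In Python, from bench import * gives the robot as it stands.
- The arm moves only by the tool carry_out, never from a script. Its argument "series" is a list of rows, each an object with "offset": the shift along the tool's x, y, z in mm, a list of three; "turn": the turn, a rotation vector about the tool's x, y, z in rad, a list of three; "hand": the opening, from 0 (shut) to 1 (fully open). A call has 1 to 8 rows; each row is the pose to reach, as a shift and turn from the pose commanded when the call began, along the tool's axes at that moment; what a row does not reach only later rows make up. A row lasts 1/12 s, in which the tool goes at most 41.7 mm and 7.16 degrees, less where a joint would pass 70% of its speed; a pose out of reach is approached as far as the arm can. A call with a gripper value outside its range is refused whole. The fingers move at their own pace and stop on an object; "force" is the grip in N (left out, the last holds). Time passes only in rows, so rows that repeat a pose let the fingers close. It gives the time, the measured TCP pose, the force and the opening at its end, in the units of the state.
- read_state(): the state, without advancing time (a new reading comes with each control period).
- get_image(name): name is "side" or "top"; returns the picture (420x560x3 uint8, red, green, blue); there is no depth.
- calibration(name): a dict with "camera_matrix" (3x3 intrinsics, pixels), "k1" (the pictures are not rectified: a ray, as slopes to the right and down, at radius r is drawn at 1 + k1 r^2 times it, then the intrinsics apply), "extrinsics" (4x4, takes a point from world to camera coordinates). Camera axes: x right, y down, z forward; pixel columns grow to the right and rows downward; lengths in m; the calibration is good to about 2 mm. A picture is of the moment at which its call begins. calibration takes no time and is no camera call.
- close_job(): hands the job in, once; it reports no verdict.
The state is a dict: "time": time; "joint_pos": joint angles; "qvel": joint speeds; "joint_torque": joint torques, N m; "tcp_pos": TCP position; "ee_rot": TCP orientation; "force": force on the tool from outside, world axes, zero at the start; "ft_torque": the same for the moment, N m; "finger_gap": opening from 0.0 (shut) to 1.0 (fully open).
Only numpy, scipy, OpenCV 4.12 (cv2) and the standard library are available. Lean on these libraries where they do the work, as an engineer would, in place of code of your own. Each camera call takes 0.05 s, during which the arm holds its last target.

### The job

Lock the pressing board of the book press: pick up the larger hairpin spring clip by its grip and push it sideways, mouth first, over the shank of the mushroom-headed pin, under the head, until the legs snap past the shank and the pin sits in the round seat of the clip. Then let go, leaving the clip on the pin, and leave the smaller clip where it lies.

Things in the scene. Friction and masses are not known exactly. Their poses are not given: they have to be found in the camera images.
- clip_grip (a point): Centre of the larger clip's upright black grip: block 30 long (x) x 16 wide (y) x 42 mm tall, this point 21 mm above the clip's underside. x points from grip to open mouth, z up. Steel wire clip, 6 mm wire lying 0-6 mm above the underside, 144 mm overall, about 70 g: wire eye to 37 mm behind this point, two spring legs to 107 mm ahead. Lies flat on the table.
- clip_seat (a point): Centre of the larger clip's round seat, where the pin's axis belongs: 72 mm ahead (x) of clip_grip, 18 mm below it, same axes. Seat 15 mm wide; legs pinch to a 9 mm throat 9 mm further on, then flare to a mouth 32 mm wide, 32 mm beyond the seat. Legs spring apart: pushing the throat over the pin takes about 4 to 9 N, then the narrow waist behind the seat stops the pin.
- pin_shank (a point): On the axis of the fixed upright steel pin, half-way up its bare round shank (14 mm across, 34 mm long), 17 mm above the level plywood board; head 32 mm across, top 43 mm above board. Board top is 60 mm over the table, 200 x 270 mm; x is along its 200 mm side, away from the robot: clear board to 100 mm either way. A wing-nut post stands at the other end, 200 mm off.
- small_grip (a point): Centre of the grip of the smaller hairpin clip, to be left alone: same make, 84 mm long, grip 18 x 12 x 26 mm, this point 13 mm above its underside, x towards its mouth. Too small for the pin.
There are look-alikes about, which are no part of the job. Leave any orange look-alike of the part that bears clip_grip alone.

How it is judged:
By the outcome, as a careful person would: the job done as asked, in the order asked, and still so for the second after the job is handed in, with the robot touching nothing.
It also fails if it takes over 35 s, if anything falls off the work surface, if the arm or the gripper's body presses on something with over 40 N, if the wrist force passes 120 N, or if a joint passes its speed limit or range.

## Working session

There is one attempt and no reset: what is moved stays moved. The work goes in short steps, Python scripts to look and compute and a tool call to move; the robot and the scene stay as the last step left them, time stands still between calls to the robot, and variables do not carry over. Pictures are saved under pics/ and viewed, and the job is handed in when it is done.

Besides the shell and the picture viewer there is one more tool, called after "Call:" as name(argument=value, ...), one argument or row to a line, values as JSON. carry_out: Moves the arm, as the interface text tells. Its arguments: {"type":"object","properties":{"series":{"type":"array","items":{"type":"object","properties":{"offset":{"type":"array","items":{"type":"number"}},"turn":{"type":"array","items":{"type":"number"}},"hand":{"type":"number"}}}},"force":{"type":"number"}},"required":["series"]}

```bash
mkdir -p pics; ls
python3 - <<'E'
from bench import *
import cv2
s=read_state();print({k:(v if not hasattr(v,'tolist') else v.tolist()) for k,v in s.items()})
for n in("side","top"):
    im=get_image(n);cv2.imwrite(f"pics/{n}0.png",im[:,:,::-1]);c=calibration(n);print(n,c)
E
```

```text
pics
{'time': 0.0, 'joint_pos': [-1.3070185796364917, 0.42383710216082493, 1.6307057835122463, -2.6758331878331363e-05, 1.0885960620852821, -0.018999900793013832], 'qvel': [-0.000172397054846841, 0.00038142159573311606, -0.0010887734567491666, 0.0002508226058021127, 0.0008622754619759186, -0.00025217152553728424], 'joint_torque': [-0.00232411315664649, -54.46281909942627, -27.366360425949097, 0.06422830978408456, 0.022714262595400214, -0.00013148341167834587], 'tcp_pos': [0.17425969301757693, -0.5996242487063501, 0.22189783372849342], 'ee_rot': [-2.5115808870377174, 1.88565649603802, 0.0019366683230012255], 'force': [0.7484261334883022, 0.27120199351130936, 0.17231723342566269], 'ft_torque': [-0.011511870940576135, -0.011787373972472062, -0.11028202023106586], 'finger_gap': 1.0084169414756712}
side {'camera_matrix': array([[466.86542172,   0.        , 281.94009858],
       [  0.        , 466.86542172, 206.11327045],
       [  0.        ,   0.        ,   1.        ]]), 'k1': -0.017350840611282413, 'extrinsics': array([[-0.96764317, -0.25224756, -0.00615253,  0.47577732],
       [-0.17870067,  0.70231797, -0.6890686 ,  0.09983254],
       [ 0.17813691, -0.66567307, -0.72467   ,  0.94373547],
       [ 0.        ,  0.        ,  0.        ,  1.        ]])}
top {'camera_matrix': array([[398.06007759,   0.        , 288.76537083],
       [  0.        , 398.06007759, 207.01173793],
       [  0.        ,   0.        ,   1.        ]]), 'k1': -0.08601628460609122, 'extrinsics': array([[ 0.01662394, -0.99895679,  0.04253202,  0.05468558],
       [-0.98080037, -0.02455871, -0.19346188,  0.47691665],
       [ 0.19430459, -0.03849932, -0.98018546,  0.67900298],
       [ 0.        ,  0.        ,  0.        ,  1.        ]])}
```

View pics/side0.png

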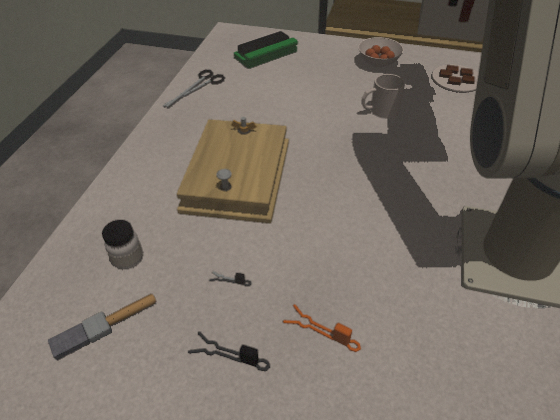

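View pics/top0.png

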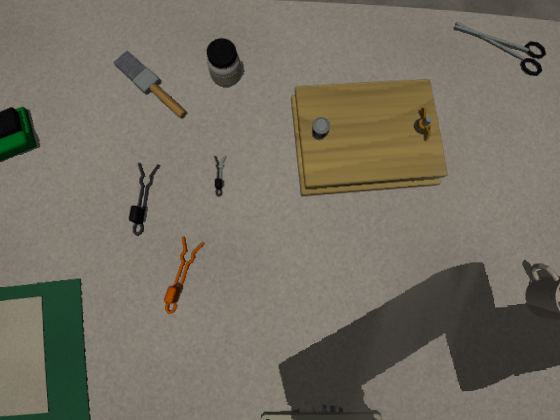

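The side view shows the larger black clip (grip near 249,354), the orange look-alike (342,334), the small clip (239,279) and the pin head (224,175). In the top view these are the clip grip (137,213), small clip (219,184), pin (320,126) and wing nut (424,124).

```bash
cat > h.py <<'E'
from bench import *
import cv2, numpy as np
def K(n):
    c=calibration(n);return c['camera_matrix'],c['k1'],c['extrinsics']
def ray(n,p):
    M,k,T=K(n)
    d=np.linalg.inv(M)@np.array([p[0],p[1],1.]);d=d[:2]
    u=d.copy()
    for _ in range(30):u=d/(1+k*(u@u))
    R,t=T[:3,:3],T[:3,3]
    return -R.T@t, R.T@np.array([u[0],u[1],1.])
def plane(n,p,z):
    o,d=ray(n,p);return o+d*(z-o[2])/d[2]
def proj(n,P):
    M,k,T=K(n);q=T[:3,:3]@np.array(P)+T[:3,3];u=q[:2]/q[2];u=u*(1+k*(u@u));return M[:2,:2]@u+M[:2,2]
def tri(a,b):
    o1,d1=ray('side',a);o2,d2=ray('top',b)
    A=np.stack([d1,-d2],1);s=np.linalg.lstsq(A,o2-o1,rcond=None)[0]
    p,q=o1+s[0]*d1,o2+s[1]*d2
    return (p+q)/2,np.linalg.norm(p-q)
def crop(im,x,y,w,h,f,name):
    cv2.imwrite(name,cv2.resize(im[y:y+h,x:x+w,::-1],None,fx=f,fy=f,interpolation=cv2.INTER_CUBIC))
E
python3 - <<'E'
from h import *
s=cv2.imread('pics/side0.png')[:,:,::-1];t=cv2.imread('pics/top0.png')[:,:,::-1]
def fit(im): return im
a=[cv2.resize(np.clip(c.astype(float)*1.6,0,255).astype(np.uint8),(400,300),interpolation=cv2.INTER_CUBIC) for c in
 (s[320:380,185:265+0],s[150:210,185:265],t[155:245,90:210],t[95:155,280:360])]
a[0]=cv2.resize(np.clip(s[315:381,184:272].astype(float)*1.6,0,255).astype(np.uint8),(400,300),interpolation=cv2.INTER_CUBIC)
o=np.vstack([np.hstack(a[:2]),np.hstack(a[2:])]);cv2.imwrite('pics/c0.png',o[:,:,::-1])
for n,im,(x,y,w,h) in(("side",s,(225,335,50,40)),("top",t,(115,155,50,85))):
    g=im[y:y+h,x:x+w].max(2)
    for th in(25,35,45,60):
        m=(g<th).astype(np.uint8);k,l,st,ce=cv2.connectedComponentsWithStats(m)
        for i in range(1,k):
            if st[i,4]>25:print(n,th,st[i]+[x,y,0,0,0],ce[i]+[x,y])
E
```

```text
side 25 [240 353  14  13  70] [246.74285714 358.77142857]
side 35 [240 346  18  20 271] [248.48708487 355.65313653]
side 45 [238 345  22  22 305] [248.38360656 355.55737705]
side 60 [225 345  45  26 459] [247.8453159  356.79738562]
top 25 [129 206  17  19 228] [136.90789474 214.53070175]
top 35 [129 186  17  47 286] [137.7027972  212.95104895]
top 45 [129 164  31  72 520] [140.65769231 203.45384615]
top 60 [129 163  31  73 622] [140.98392283 202.82958199]
```

View pics/c0.png

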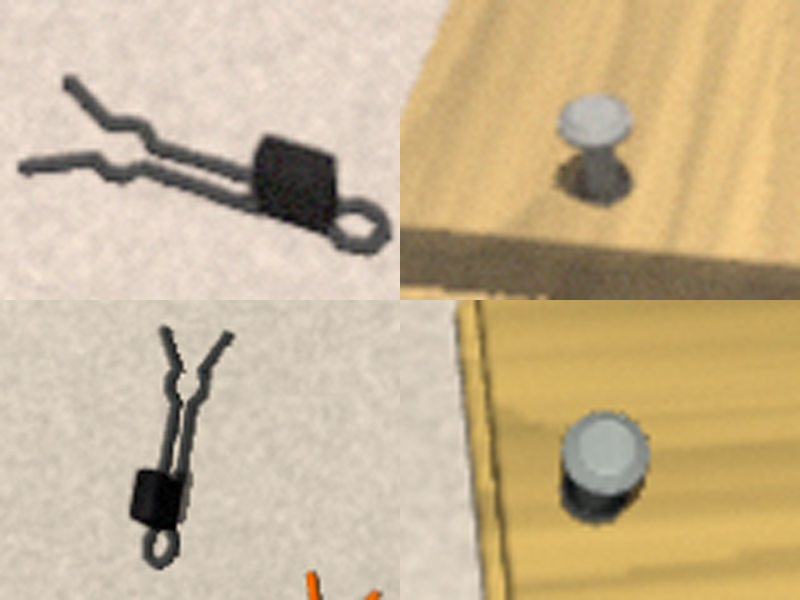

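Run:
```python
from h import *
np.set_printoptions(precision=4,suppress=True)
print('grip',tri((248.4,355.6),(136.9,214.5)))
for nm,a,b in(('eye',(263.2,364.5),(138,229.4)),('tipL',(189.5,351.3),(139.5,164)),('tipR',(199.4,333),(158.7,166.1)),('seat',(212.6,347),(146.4,180.5))):
    print(nm,tri(a,b),plane('side',a,.003),plane('top',b,.003))
print('head',tri((224.4,174),(320.6,125.2)),plane('side',(224.4,173.2),.103),plane('top',(320.6,125.2),.101))
# pin base
print('base side',plane('side',(185+205/5.,150+195/5.),.06))
# board corners (top face) top view
s=cv2.imread('pics/side0.png');t=cv2.imread('pics/top0.png')
o=cv2.resize(t[60:210,280:460],None,fx=4.4,fy=4);cv2.imwrite('pics/b.png',cv2.resize(t[65:205,285:455],None,fx=4,fy=4))
for p in((0.3,0.,0),): print(proj('top',p),proj('side',p))
```

```text
grip (array([0.4593, 0.3485, 0.0176]), np.float64(0.000900602341956758))
eye (array([0.4336, 0.3498, 0.0005]), np.float64(0.0006240469105197496)) [0.4328 0.3509 0.003 ] [0.4335 0.349  0.003 ]
tipL (array([0.5635, 0.3588, 0.0003]), np.float64(0.0003952303047509772)) [0.5624 0.3599 0.003 ] [0.5629 0.3578 0.003 ]
tipR (array([ 0.5605,  0.3209, -0.0018]), np.float64(0.0006536169430785773)) [0.5586 0.3231 0.003 ] [0.5595 0.3195 0.003 ]
seat (array([0.5286, 0.3415, 0.0013]), np.float64(0.002995776876822351)) [0.5266 0.3424 0.003 ] [0.5297 0.3411 0.003 ]
head (array([0.6133, 0.0126, 0.0968]), np.float64(0.0027970895610309014)) [0.6097 0.017  0.103 ] [0.613  0.0131 0.101 ]
base side [0.6095 0.0198 0.06  ]
[320.794  305.0612] [368.7262 227.7402]
```

View pics/b.png

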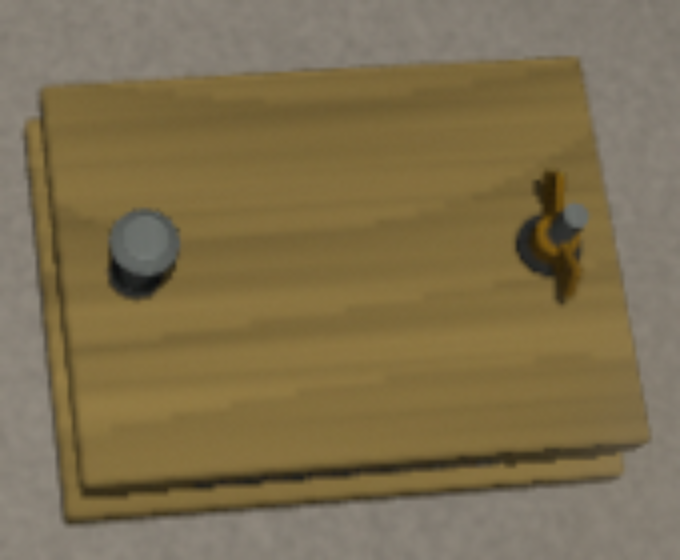

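Run:
```python
from h import *
from scipy.spatial.transform import Rotation as Rn
np.set_printoptions(precision=4,suppress=True)
c=[plane('top',(x/4+285,y/4+65),.06)for x,y in((42,88),(580,58),(648,440),(85,488))]
for p in c:print(p)
for i in range(4):
    d=c[(i+1)%4]-c[i];print(np.linalg.norm(d),np.degrees(np.arctan2(d[1],d[0])))
s=read_state();R=Rn.from_rotvec(s['ee_rot']).as_matrix();print(R,s['time'])
```

```text
[0.7071 0.0562 0.06  ]
[ 0.7369 -0.2102  0.06  ]
[ 0.5413 -0.2302  0.06  ]
[0.5104 0.0342 0.06  ]
0.2680112181026749 -83.61033947375712
0.19666166359137002 -174.1612668882747
0.2661897115202589 96.66455732679009
0.19792971789285968 6.370439297437513
[[ 0.279  -0.9603 -0.0004]
 [-0.9603 -0.279   0.0014]
 [-0.0014 -0.     -1.    ]] 0.1
```

Add to h.py:
```python
from scipy.spatial.transform import Rotation as Rn
def st():
    s=read_state();R=Rn.from_rotvec(s['ee_rot']).as_matrix()
    print('t',round(s['time'],2),'tcp',np.round(s['tcp_pos'],4),'yaw x',round(np.degrees(np.arctan2(R[1,0],R[0,0])),2),'z',np.round(R[:,2],4),'F',np.round(s['force'],2),'T',np.round(s['ft_torque'],2),'gap',round(s['finger_gap'],3),'q',np.round(s['joint_pos'],2));return s,R
def go(target,yaw):  # desired tool: straight down, x axis at yaw deg
    s,R=st();y=np.radians(yaw);x=np.array([np.cos(y),np.sin(y),0]);z=np.array([0,0,-1.]);D=np.stack([x,np.cross(z,x),z],1)
    print('offset mm',np.round(1000*R.T@(np.array(target)-s['tcp_pos']),1),'turn',np.round(Rn.from_matrix(R.T@D).as_rotvec(),3))
```

```text
(no output)
```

Call:
carry_out(
  series=[
    {"offset": [-144,-292,0],"turn": [0,0,-1.0],"hand": 1},
    {"offset": [-144,-292,0],"turn": [0,0,-1.0],"hand": 1},
    {"offset": [-144,-292,0],"turn": [0,0,-1.0],"hand": 1},
    {"offset": [-144,-292,0],"turn": [0,0,-1.0],"hand": 1},
    {"offset": [-144,-292,0],"turn": [0,0,-1.0],"hand": 1},
    {"offset": [-144,-292,0],"turn": [0,0,-1.0],"hand": 1},
    {"offset": [-144,-292,0],"turn": [0,0,-1.0],"hand": 1},
    {"offset": [-144,-292,0],"turn": [0,0,-1.0],"hand": 1},
  ],
)

```text
time: 0.77
tcp_pos: [0.4161, -0.3781, 0.2225]
ee_rot: [-3.11, 0.44, 0.0]
force: [0.3, 0.8, -0.9]
finger_gap: 1.001
```

Run:
```python
from h import *
go((0.50,0.0,0.22),40)
```

```text
t 0.77 tcp [ 0.4161 -0.3781  0.2225] yaw x -16.11 z [-1.e-04  6.e-04 -1.e+00] F [ 0.33  0.83 -0.86] T [-0.02 -0.06  0.01] gap 1.001 q [-0.76  0.33  1.77  0.    1.04 -0.48]
offset mm [ -24.3 -386.5    2.7] turn [-0.001 -0.    -0.979]
```

Call:
carry_out(
  series=[
    {"offset": [-25,-330,0],"turn": [0,0,-1.0],"hand": 1},
    {"offset": [-25,-330,0],"turn": [0,0,-1.0],"hand": 1},
    {"offset": [-25,-330,0],"turn": [0,0,-1.0],"hand": 1},
    {"offset": [-25,-330,0],"turn": [0,0,-1.0],"hand": 1},
    {"offset": [-25,-330,0],"turn": [0,0,-1.0],"hand": 1},
    {"offset": [-25,-330,0],"turn": [0,0,-1.0],"hand": 1},
    {"offset": [-25,-330,0],"turn": [0,0,-1.0],"hand": 1},
    {"offset": [-25,-330,0],"turn": [0,0,-1.0],"hand": 1},
  ],
)

```text
time: 1.43
tcp_pos: [0.4842, -0.0547, 0.2226]
ee_rot: [-2.941, -1.104, 0.0]
force: [0.8, -0.1, 0.6]
finger_gap: 0.997
```

Run:
```python
from h import *
go((0.459,0.348,0.12),85)
```

```text
t 1.43 tcp [ 0.4842 -0.0547  0.2226] yaw x 41.15 z [-2.e-04  1.e-04 -1.e+00] F [ 0.82 -0.08  0.63] T [-0.1  -0.17  0.  ] gap 0.997 q [-0.14  0.22  1.93  0.    0.99 -0.86]
offset mm [ 246.  -319.8  102.7] turn [-0.    -0.    -0.765]
```

Call:
carry_out(
  series=[
    {"offset": [246,-320,100],"turn": [0,0,-0.765],"hand": 1},
    {"offset": [246,-320,100],"turn": [0,0,-0.765],"hand": 1},
    {"offset": [246,-320,100],"turn": [0,0,-0.765],"hand": 1},
    {"offset": [246,-320,100],"turn": [0,0,-0.765],"hand": 1},
    {"offset": [246,-320,100],"turn": [0,0,-0.765],"hand": 1},
    {"offset": [246,-320,100],"turn": [0,0,-0.765],"hand": 1},
    {"offset": [246,-320,100],"turn": [0,0,-0.765],"hand": 1},
    {"offset": [246,-320,100],"turn": [0,0,-0.765],"hand": 1},
  ],
)

```text
time: 2.1
tcp_pos: [0.4654, 0.2681, 0.1418]
ee_rot: [-2.322, -2.116, 0.001]
force: [0.8, -0.4, -0.3]
finger_gap: 0.997
```

Run:
```python
from h import *
go((0.459,0.348,0.10),85)
```

```text
t 2.1 tcp [0.4654 0.2681 0.1418] yaw x 84.71 z [-3.e-04 -2.e-04 -1.e+00] F [ 0.81 -0.38 -0.3 ] T [ 0.02 -0.19 -0.  ] gap 0.997 q [ 0.5   0.41  1.88 -0.    0.85 -0.98]
offset mm [ 79.  -13.7  41.8] turn [-0.     0.    -0.005]
```

Call:
carry_out(
  series=[
    {"offset": [79,-13.5,40],"turn": [0,0,-0.005],"hand": 1},
    {"offset": [79,-13.5,40],"turn": [0,0,-0.005],"hand": 1},
    {"offset": [79,-13.5,40],"turn": [0,0,-0.005],"hand": 1},
    {"offset": [79,-13.5,40],"turn": [0,0,-0.005],"hand": 1},
  ],
)

```text
time: 2.43
tcp_pos: [0.4587, 0.3474, 0.1008]
ee_rot: [-2.314, -2.124, 0.004]
force: [0.4, -0.5, -0.1]
finger_gap: 1.003
```

Run:
```python
from h import *
go((0.459,0.348,0.004),85)
s=get_image('side');t=get_image('top')
a=cv2.resize(s[240:420,180:360],(400,400));b=cv2.resize(t[140:260,70:190],(400,400))
cv2.imwrite('pics/d.png',np.hstack([a,b])[:,:,::-1])
```

```text
t 2.43 tcp [0.4587 0.3474 0.1008] yaw x 85.11 z [-0.0022 -0.0016 -1.    ] F [ 0.4  -0.45 -0.07] T [ 0.05 -0.17  0.03] gap 1.003 q [ 0.63  0.52  1.81  0.    0.81 -0.86]
offset mm [ 0.8  0.4 96.8] turn [-0.002  0.002  0.002]
```

View pics/d.png

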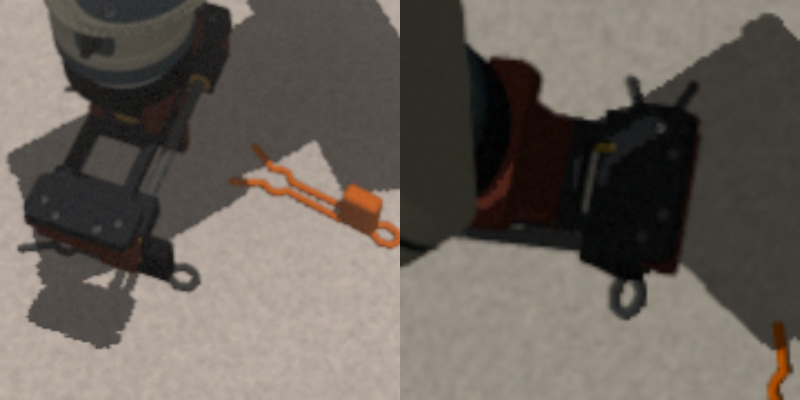

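The open gripper stands above the black clip with the eye and mouth showing on either side. Descending.

Call:
carry_out(
  series=[
    {"offset": [1,0,40],"turn": [0,0,0],"hand": 1},
    {"offset": [1,0,75],"turn": [0,0,0],"hand": 0.7},
    {"offset": [1,0,90],"turn": [0,0,0],"hand": 0.5},
    {"offset": [1,0,97],"turn": [0,0,0],"hand": 0.5},
    {"offset": [1,0,97],"turn": [0,0,0],"hand": 0.5},
  ],
)

```text
time: 2.95
tcp_pos: [0.4601, 0.3452, 0.005]
ee_rot: [-2.32, -2.118, 0.003]
force: [-0.1, -0.8, -0.7]
finger_gap: 0.733
```

Run:
```python
from h import *
go((0.459,0.348,0.004),85)
s=get_image('side');t=get_image('top')
a=cv2.resize(s[300:400,180:280],(400,400));b=cv2.resize(t[140:260,70:190],(400,400))
cv2.imwrite('pics/e.png',np.hstack([a,b])[:,:,::-1])
```

```text
t 2.95 tcp [0.4601 0.3452 0.005 ] yaw x 84.8 z [-0.0016 -0.0012 -1.    ] F [-0.1  -0.8  -0.71] T [ 0.07 -0.12 -0.05] gap 0.733 q [ 0.62  0.68  1.83 -0.    0.63 -0.86]
offset mm [ 2.7 -1.3  1. ] turn [-0.001  0.001 -0.003]
```

View pics/e.png

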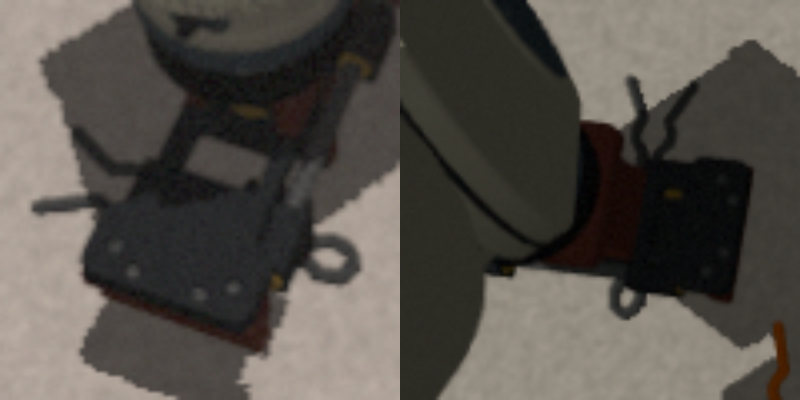

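The fingers straddle the grip and the clip has not moved. Closing.

Call:
carry_out(
  series=[
    {"offset": [2,-1,0],"turn": [0,0,0],"hand": 0.3},
    {"offset": [2,-1,0],"turn": [0,0,0],"hand": 0.25},
    {"offset": [2,-1,0],"turn": [0,0,0],"hand": 0},
    {"offset": [2,-1,0],"turn": [0,0,0],"hand": 0},
    {"offset": [2,-1,0],"turn": [0,0,0],"hand": 0},
    {"offset": [2,-1,0],"turn": [0,0,0],"hand": 0},
    {"offset": [2,-1,0],"turn": [0,0,0],"hand": 0},
    {"offset": [2,-1,0],"turn": [0,0,0],"hand": 0},
  ],
  force=45,
)

```text
time: 3.72
tcp_pos: [0.4594, 0.3493, 0.0057]
ee_rot: [-2.318, -2.121, -0.0]
force: [-0.9, 0.1, 4.4]
finger_gap: 0.175
```

Run:
```python
from h import *
go((0.46,0.348,0.154),85)
```

```text
t 3.72 tcp [0.4594 0.3493 0.0057] yaw x 84.91 z [ 1.e-04  2.e-04 -1.e+00] F [-0.85  0.13  4.36] T [ 0.   -0.03 -0.05] gap 0.175 q [ 0.63  0.68  1.83  0.    0.63 -0.85]
offset mm [  -1.2    0.8 -148.3] turn [ 0.    -0.    -0.002]
```

Call:
carry_out(
  series=[
    {"offset": [0,0,-30],"turn": [0,0,0],"hand": 0},
    {"offset": [0,0,-70],"turn": [0,0,0],"hand": 0},
    {"offset": [-20,0,-110],"turn": [0,0,0],"hand": 0},
    {"offset": [-50,0,-130],"turn": [0,0,-0.05],"hand": 0},
    {"offset": [-90,0,-130],"turn": [0,0,-0.1],"hand": 0},
    {"offset": [-130,0,-130],"turn": [0,0,-0.15],"hand": 0},
    {"offset": [-170,0,-130],"turn": [0,0,-0.2],"hand": 0},
    {"offset": [-205,0,-130],"turn": [0,0,-0.2],"hand": 0},
  ],
)

```text
time: 4.38
tcp_pos: [0.4402, 0.143, 0.1356]
ee_rot: [2.091, 2.345, -0.001]
force: [0.0, 0.5, -0.9]
finger_gap: 0.178
```

Run:
```python
from h import *
go((0.485,0.000,0.136),96.3)
```

```text
t 4.38 tcp [0.4402 0.143  0.1356] yaw x 96.55 z [-2.e-04 -3.e-04 -1.e+00] F [ 0.01  0.46 -0.88] T [ 0.11 -0.12  0.04] gap 0.178 q [ 0.29  0.32  2.04 -0.    0.77 -1.4 ]
offset mm [-147.2   28.2   -0.4] turn [-0.     0.     0.004]
```

Call:
carry_out(
  series=[
    {"offset": [-38,7,0],"turn": [0,0,0.004],"hand": 0},
    {"offset": [-76,14,0],"turn": [0,0,0.004],"hand": 0},
    {"offset": [-112,21,0],"turn": [0,0,0.004],"hand": 0},
    {"offset": [-135,26,0],"turn": [0,0,0.004],"hand": 0},
    {"offset": [-147,28,0],"turn": [0,0,0.004],"hand": 0},
    {"offset": [-147,28,0],"turn": [0,0,0.004],"hand": 0},
    {"offset": [-147,28,0],"turn": [0,0,0.004],"hand": 0},
  ],
)

```text
time: 4.97
tcp_pos: [0.4849, 0.0021, 0.1352]
ee_rot: [-2.1, -2.335, 0.001]
force: [0.3, 0.2, -0.5]
finger_gap: 0.177
```

Run:
```python
from h import *
go((0.485,0.000,0.080),96.3)
s=get_image('side');t=get_image('top')
a=cv2.resize(s[120:260,160:300],(400,400));b=cv2.resize(t[80:230,250:400],(400,400))
cv2.imwrite('pics/f.png',np.clip(np.hstack([a,b])[:,:,::-1]*1.4,0,255).astype(np.uint8))
```

```text
t 4.97 tcp [0.4849 0.0021 0.1352] yaw x 96.06 z [-9.e-04  3.e-04 -1.e+00] F [ 0.34  0.23 -0.46] T [ 0.05 -0.12 -0.01] gap 0.177 q [-0.02  0.35  2.    0.    0.79 -1.7 ]
offset mm [-2.1 -0.  55.2] turn [-0.001 -0.    -0.004]
```

View pics/f.png

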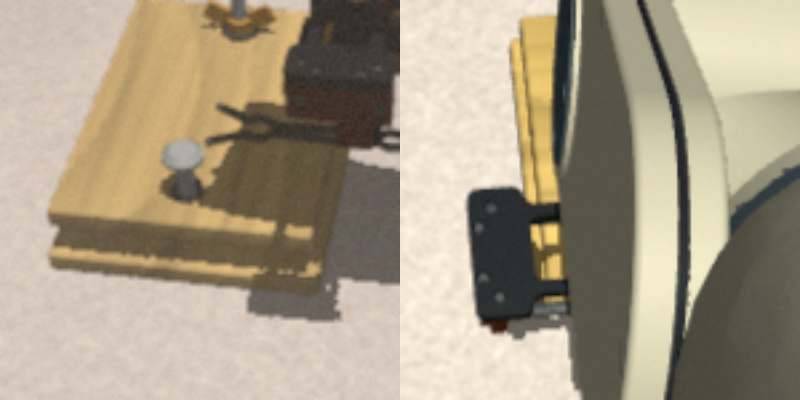

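Side view: the held clip sits level, mouth (~212,138 in the crop) facing the pin. The top view is hidden by the arm. I'll back off 10 mm and lower the clip.

Call:
carry_out(
  series=[
    {"offset": [-1,-10,15],"turn": [0,0,0],"hand": 0},
    {"offset": [-1,-10,35],"turn": [0,0,0],"hand": 0},
    {"offset": [-1,-10,50],"turn": [0,0,0],"hand": 0},
    {"offset": [-1,-10,55],"turn": [0,0,0],"hand": 0},
    {"offset": [-1,-10,55],"turn": [0,0,0],"hand": 0},
    {"offset": [-1,-10,55],"turn": [0,0,0],"hand": 0},
  ],
)

```text
time: 5.57
tcp_pos: [0.4754, 0.0007, 0.0807]
ee_rot: [-2.097, -2.339, 0.0]
force: [0.6, 0.2, 0.5]
finger_gap: 0.179
```

Run:
```python
from h import *
go((0.485,0.000,0.080),96.3)
s=get_image('side')
cv2.imwrite('pics/g.png',np.clip(cv2.resize(s[150:220,190:290],(800,560),interpolation=cv2.INTER_CUBIC)[:,:,::-1]*1.5,0,255).astype(np.uint8))
```

```text
t 5.57 tcp [0.4754 0.0007 0.0807] yaw x 96.22 z [-4.e-04  1.e-04 -1.e+00] F [0.59 0.16 0.53] T [ 0.05 -0.11 -0.01] gap 0.179 q [-0.02  0.44  2.04  0.    0.66 -1.7 ]
offset mm [-1.8  9.4  0.7] turn [-0.    -0.    -0.001]
```

View pics/g.png

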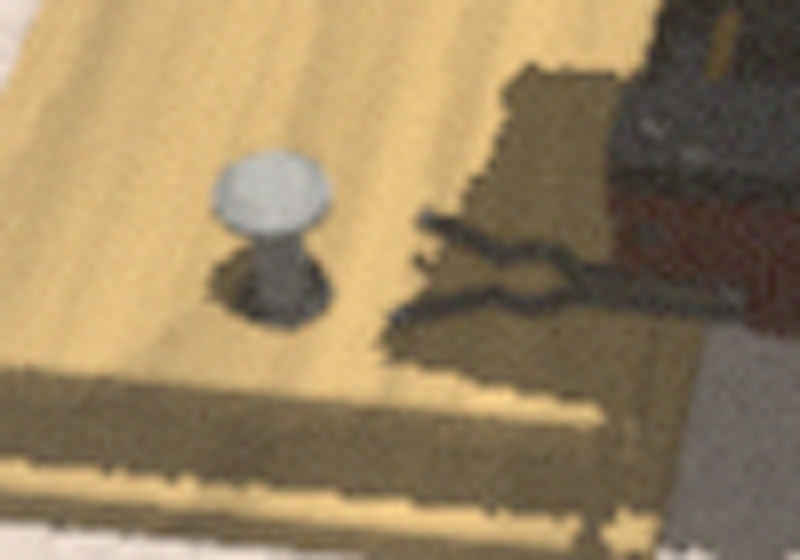

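Run:
```python
from h import *
np.set_printoptions(precision=4,suppress=True)
f=lambda x,y:(190+x/8,150+y/8)
a=plane('side',f(428,220),.0785);b=plane('side',f(395,320),.0785);p=plane('side',f(280,261),.077)
print(a,b,(a+b)/2,p, plane('side',f(272,190),.103),plane('side',f(285,308),.06))
s,R=st();y=np.arctan2(R[1,0],R[0,0]);ex=R[:2,1];ey=np.array([-ex[1],ex[0]])
g=s['tcp_pos'][:2]
for q in(a,b,(a+b)/2,p,np.array([.612,.0135])):print((q[:2]-g)@ex,(q[:2]-g)@ey)
```

```text
[ 0.577  -0.005   0.0785] [0.5736 0.0333 0.0785] [0.5753 0.0142 0.0785] [0.6106 0.0182 0.077 ] [0.61   0.0188 0.103 ] [0.6107 0.0186 0.06  ]
t 5.62 tcp [0.4759 0.0005 0.0811] yaw x 96.2 z [ 0.0008  0.     -1.    ] F [-0.33 -0.2  -0.63] T [ 0.06 -0.12 -0.04] gap 0.178 q [-0.02  0.44  2.04  0.    0.66 -1.7 ]
0.09990768601359022 -0.01641215523612703
0.1006925923915511 0.022013940212301016
0.10030013920257065 0.002800892488086993
0.13581118160756725 0.0030117551107969143
0.13670832178202447 -0.001821654945907694
```

Within the side view, the mouth centre and pin axis agree laterally (2.8 against 3.0 mm). Seat travel is about 69 mm along tool +y.

Call:
carry_out(
  series=[
    {"offset": [0,10,0],"turn": [0,0,0],"hand": 0},
    {"offset": [0,20,0],"turn": [0,0,0],"hand": 0},
    {"offset": [0,30,0],"turn": [0,0,0],"hand": 0},
    {"offset": [0,38,0],"turn": [0,0,0],"hand": 0},
    {"offset": [0,45,0],"turn": [0,0,0],"hand": 0},
    {"offset": [0,45,0],"turn": [0,0,0],"hand": 0},
    {"offset": [0,45,0],"turn": [0,0,0],"hand": 0},
  ],
  force=55,
)

```text
time: 6.2
tcp_pos: [0.5204, 0.0047, 0.0804]
ee_rot: [-2.099, -2.337, 0.0]
force: [-0.3, -0.5, -1.3]
finger_gap: 0.176
```

```bash
cat > v.py <<'E'
from h import *
import sys
st()
s=get_image('side')
cv2.imwrite(sys.argv[1],np.clip(cv2.resize(s[150:220,190:290],(800,560),interpolation=cv2.INTER_CUBIC)[:,:,::-1]*1.5,0,255).astype(np.uint8))
E
python3 v.py pics/i.png
```

```text
t 6.2 tcp [0.5204 0.0047 0.0804] yaw x 96.14 z [-2.e-04  0.e+00 -1.e+00] F [-0.28 -0.5  -1.35] T [ 0.14 -0.13 -0.  ] gap 0.176 q [-0.01  0.49  1.95  0.    0.71 -1.69]
```

View pics/i.png

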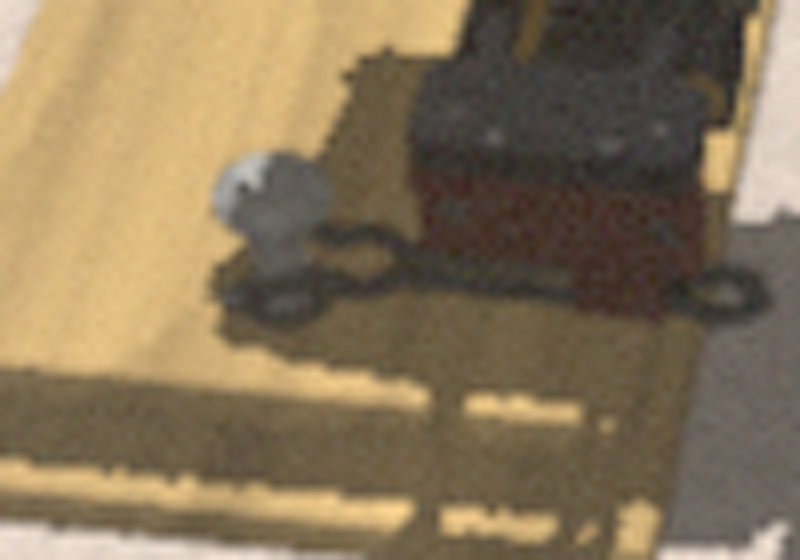

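The shank is inside the mouth and under the head, with no force yet. Pushing on gently.

Call:
carry_out(
  series=[
    {"offset": [0,4,0],"turn": [0,0,0],"hand": 0},
    {"offset": [0,7,0],"turn": [0,0,0],"hand": 0},
    {"offset": [0,10,0],"turn": [0,0,0],"hand": 0},
    {"offset": [0,12,0],"turn": [0,0,0],"hand": 0},
  ],
)

```text
time: 6.58
tcp_pos: [0.5317, 0.0057, 0.0803]
ee_rot: [-2.099, -2.336, 0.002]
force: [-2.7, -3.4, -0.2]
finger_gap: 0.18
```

```bash
python3 -c "
from h import *
st()"
```

```text
t 6.58 tcp [0.5317 0.0057 0.0803] yaw x 96.13 z [-1.5e-03 -3.0e-04 -1.0e+00] F [-2.72 -3.36 -0.19] T [-0.49  0.32 -0.17] gap 0.18 q [-0.01  0.5   1.92 -0.    0.72 -1.69]
```

The lateral force of -3.4 N in y says the clip is slightly too far to +y, so I'll shift tool x by -1.5 mm while pushing.

Call:
carry_out(
  series=[
    {"offset": [-1.5,1,0],"turn": [0,0,0],"hand": 0},
    {"offset": [-1.5,3,0],"turn": [0,0,0],"hand": 0},
    {"offset": [-1.5,5,0],"turn": [0,0,0],"hand": 0},
  ],
)

```text
time: 6.83
tcp_pos: [0.5369, 0.0051, 0.0803]
ee_rot: [-2.099, -2.337, 0.001]
force: [-1.3, 0.1, 0.3]
finger_gap: 0.174
```

```bash
python3 v.py pics/j.png
```

```text
t 6.83 tcp [0.5369 0.0051 0.0803] yaw x 96.14 z [-1.e-03  1.e-04 -1.e+00] F [-1.26  0.08  0.32] T [-0.06  0.19 -0.01] gap 0.174 q [-0.01  0.51  1.91  0.    0.73 -1.69]
```

View pics/j.png

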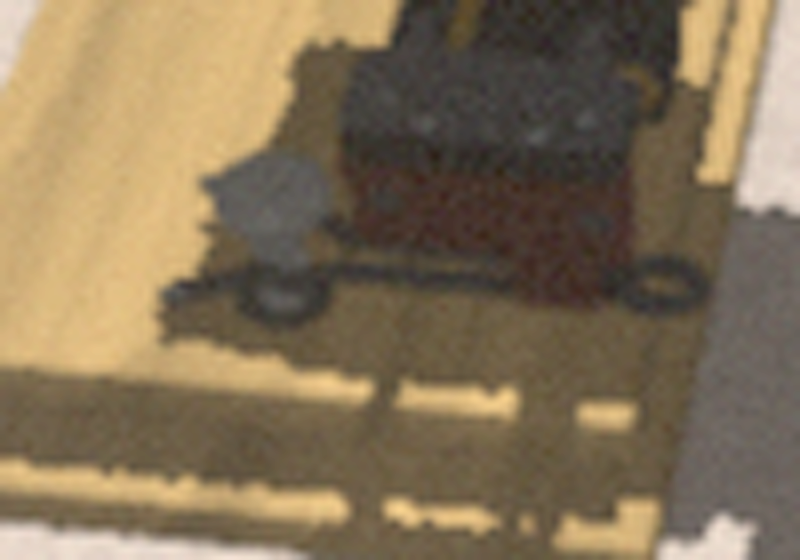

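The near tip has passed the pin by about 26 mm where 32–33 mm is needed, so the pin is about at the throat. Continuing.

Call:
carry_out(
  series=[
    {"offset": [0,2,0],"turn": [0,0,0],"hand": 0},
    {"offset": [0,4,0],"turn": [0,0,0],"hand": 0},
  ],
)

```text
time: 7.05
tcp_pos: [0.5423, 0.0056, 0.0809]
ee_rot: [2.098, 2.336, 0.002]
force: [-0.2, -0.5, 0.1]
finger_gap: 0.176
```

Call:
carry_out(
  series=[
    {"offset": [0,2,0],"turn": [0,0,0],"hand": 0},
  ],
)

```text
time: 7.13
tcp_pos: [0.544, 0.0058, 0.0808]
ee_rot: [2.099, 2.337, 0.001]
force: [0.6, -0.2, -1.3]
finger_gap: 0.176
```

Call:
carry_out(
  series=[
    {"offset": [0,2,0],"turn": [0,0,0],"hand": 0},
  ],
)

```text
time: 7.22
tcp_pos: [0.5452, 0.006, 0.0806]
ee_rot: [-2.099, -2.337, 0.001]
force: [-4.1, 0.1, 1.0]
finger_gap: 0.181
```

```bash
python3 v.py pics/k.png
```

```text
t 7.22 tcp [0.5452 0.006  0.0806] yaw x 96.15 z [-6.e-04 -0.e+00 -1.e+00] F [-4.07  0.08  1.  ] T [-0.14  0.59 -0.07] gap 0.181 q [-0.01  0.52  1.89 -0.    0.73 -1.69]
```

View pics/k.png

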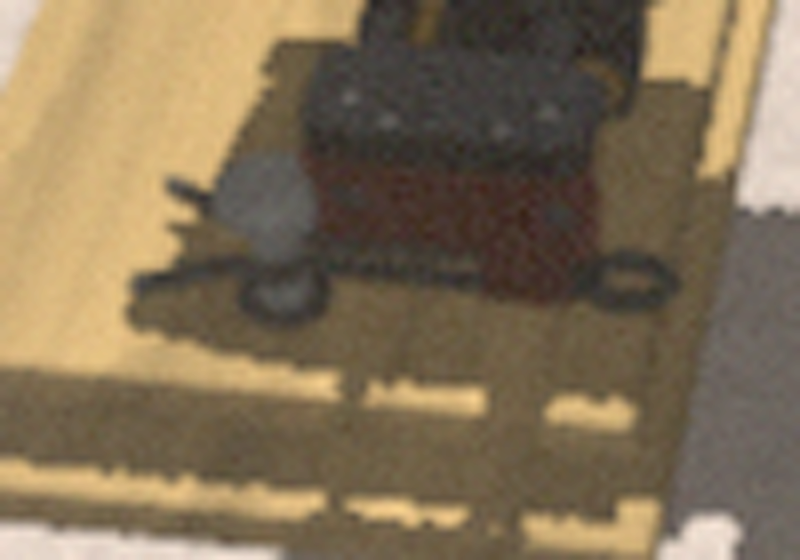

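Run:
```python
from h import *
f=lambda x,y:(190+x/8,150+y/8)
s,R=st();ex=R[:2,1];ey=np.array([-ex[1],ex[0]])
p=plane('side',f(280,261),.077)[:2]
for q in((135,285),(168,183)):
    d=plane('side',f(*q),.0785)[:2]-p;print(d@ex*1e3,d@ey*1e3)
```

```text
t 7.27 tcp [0.5452 0.006  0.0804] yaw x 96.15 z [-9.e-04 -0.e+00 -1.e+00] F [-1.72 -0.02  0.08] T [-0.04  0.06 -0.05] gap 0.178 q [-0.01  0.52  1.89 -0.    0.73 -1.69]
35.01623012836663 15.746838972554716
36.37116814989874 -23.94732432989519
```

The tips are about 35 mm past the pin axis, as they should be when seated. I'll feel for the waist with a small push, then tug back.

Call:
carry_out(
  series=[
    {"offset": [0,1.5,0],"turn": [0,0,0],"hand": 0},
    {"offset": [0,1.5,0],"turn": [0,0,0],"hand": 0},
  ],
)

```text
time: 7.43
tcp_pos: [0.5457, 0.006, 0.0801]
ee_rot: [-2.098, -2.336, 0.003]
force: [-3.0, -0.4, -2.5]
finger_gap: 0.177
```

Call:
carry_out(
  series=[
    {"offset": [0,-2,0],"turn": [0,0,0],"hand": 0},
    {"offset": [0,-2,0],"turn": [0,0,0],"hand": 0},
  ],
)

```text
time: 7.6
tcp_pos: [0.5448, 0.0058, 0.0805]
ee_rot: [2.099, 2.337, 0.001]
force: [-0.9, -1.6, -1.4]
finger_gap: 0.177
```

Call:
carry_out(
  series=[
    {"offset": [0,-1.5,0],"turn": [0,0,0],"hand": 0},
    {"offset": [0,-1.5,0],"turn": [0,0,0],"hand": 0},
  ],
)

```text
time: 7.77
tcp_pos: [0.5437, 0.0057, 0.0808]
ee_rot: [2.099, 2.337, 0.001]
force: [0.7, 0.1, -0.2]
finger_gap: 0.18
```

```bash
python3 -c "
from h import *
st()"
```

```text
t 7.77 tcp [0.5437 0.0057 0.0808] yaw x 96.14 z [ 1.3e-03  1.0e-04 -1.0e+00] F [ 0.69  0.14 -0.18] T [ 0.09 -0.11 -0.02] gap 0.18 q [-0.01  0.51  1.9   0.    0.73 -1.69]
```

Call:
carry_out(
  series=[
    {"offset": [0,-2.5,0],"turn": [0,0,0],"hand": 0},
    {"offset": [0,-2.5,0],"turn": [0,0,0],"hand": 0},
  ],
)

```text
time: 7.93
tcp_pos: [0.5412, 0.0054, 0.0808]
ee_rot: [2.099, 2.336, 0.002]
force: [0.6, -0.0, -0.3]
finger_gap: 0.179
```

```bash
python3 v.py pics/l.png
```

```text
t 7.93 tcp [0.5412 0.0054 0.0808] yaw x 96.14 z [ 1.5e-03  1.0e-04 -1.0e+00] F [ 0.58 -0.01 -0.27] T [ 0.07 -0.23 -0.01] gap 0.179 q [-0.01  0.51  1.9   0.    0.73 -1.69]
```

View pics/l.png

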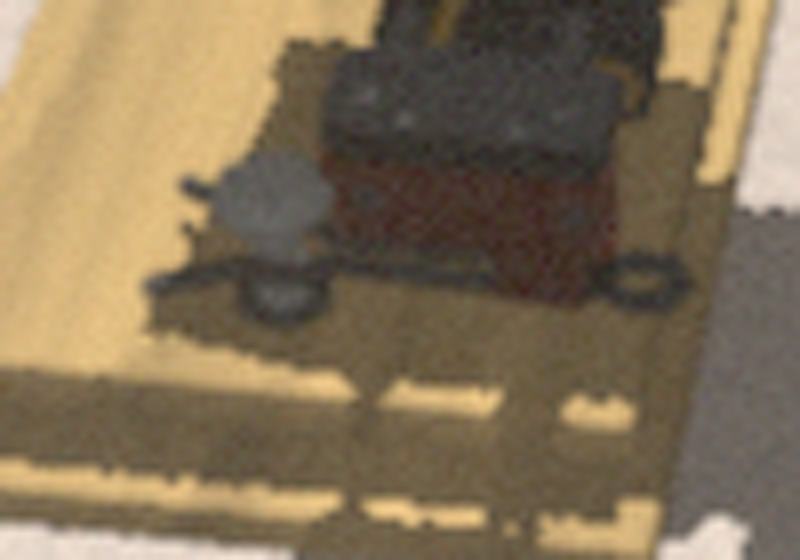

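Call:
carry_out(
  series=[
    {"offset": [0,-1.5,0],"turn": [0,0,0],"hand": 0},
    {"offset": [0,-1.5,0],"turn": [0,0,0],"hand": 0},
  ],
)

```text
time: 8.15
tcp_pos: [0.5401, 0.0053, 0.0809]
ee_rot: [2.098, 2.336, 0.002]
force: [2.1, -0.1, -0.9]
finger_gap: 0.184
```

Call:
carry_out(
  series=[
    {"offset": [0,-1.5,0],"turn": [0,0,0],"hand": 0},
    {"offset": [0,-1.5,0],"turn": [0,0,0],"hand": 0},
  ],
)

```text
time: 8.32
tcp_pos: [0.5382, 0.0051, 0.0808]
ee_rot: [2.099, 2.337, 0.001]
force: [2.8, -0.8, -1.2]
finger_gap: 0.176
```

The tug meets about 2.8 N of resistance, so the throat retains the pin. Free play runs from about x 0.541 to 0.5445. I'll return to the middle of it and lower to just above the board.

Call:
carry_out(
  series=[
    {"offset": [0,3,0],"turn": [0,0,0],"hand": 0},
    {"offset": [0,5,0],"turn": [0,0,0],"hand": 0},
    {"offset": [0,5,0],"turn": [0,0,0],"hand": 0},
    {"offset": [0,5,4],"turn": [0,0,0],"hand": 0},
    {"offset": [0,5,8],"turn": [0,0,0],"hand": 0},
    {"offset": [0,5,12],"turn": [0,0,0],"hand": 0},
    {"offset": [0,5,13],"turn": [0,0,0],"hand": 0},
  ],
)

```text
time: 8.9
tcp_pos: [0.5422, 0.0056, 0.0666]
ee_rot: [-2.099, -2.337, 0.001]
force: [1.4, -0.9, 0.2]
finger_gap: 0.182
```

```bash
python3 v.py pics/m.png
```

```text
t 8.9 tcp [0.5422 0.0056 0.0666] yaw x 96.14 z [-0.0011 -0.     -1.    ] F [ 1.4  -0.87  0.21] T [-0.03 -0.28 -0.04] gap 0.182 q [-0.01  0.54  1.9  -0.    0.7  -1.69]
```

View pics/m.png

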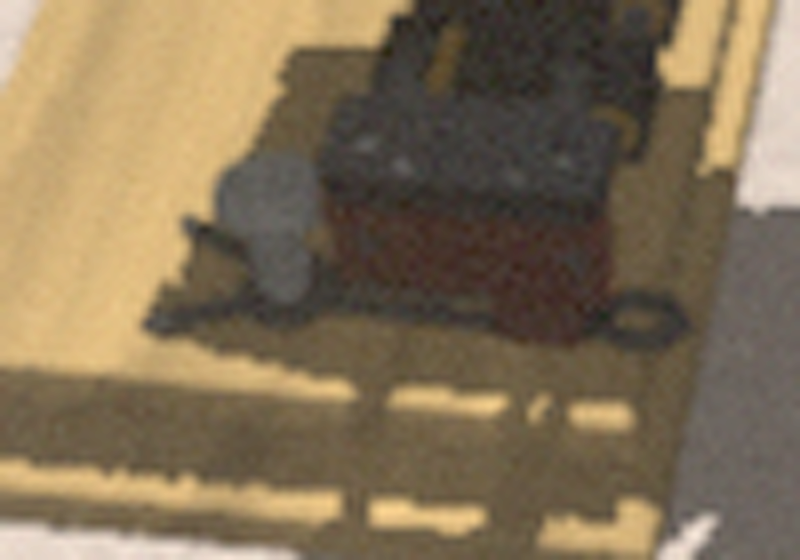

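The pin sits in the seat bulge and the clip is just above the board. Nudging 1 mm forward, releasing and rising.

Call:
carry_out(
  series=[
    {"offset": [0,1,0],"turn": [0,0,0],"hand": 0},
    {"offset": [0,1,0],"turn": [0,0,0],"hand": 0},
    {"offset": [0,1,0],"turn": [0,0,0],"hand": 0.3},
    {"offset": [0,1,0],"turn": [0,0,0],"hand": 0.5},
    {"offset": [0,1,0],"turn": [0,0,0],"hand": 0.6},
    {"offset": [0,1,0],"turn": [0,0,0],"hand": 0.6},
    {"offset": [0,1,0],"turn": [0,0,0],"hand": 0.6},
  ],
)

```text
time: 9.53
tcp_pos: [0.5437, 0.0058, 0.0676]
ee_rot: [2.099, 2.337, 0.0]
force: [0.8, 0.1, -0.4]
finger_gap: 0.523
```

Call:
carry_out(
  series=[
    {"offset": [0,0,-15],"turn": [0,0,0],"hand": 0.6},
    {"offset": [0,0,-45],"turn": [0,0,0],"hand": 0.6},
    {"offset": [0,0,-80],"turn": [0,0,0],"hand": 0.6},
    {"offset": [0,0,-115],"turn": [0,0,0],"hand": 0.6},
    {"offset": [-40,0,-120],"turn": [0,0,0],"hand": 0.6},
    {"offset": [-80,0,-120],"turn": [0,0,0],"hand": 0.6},
    {"offset": [-120,0,-120],"turn": [0,0,0],"hand": 0.6},
    {"offset": [-160,0,-120],"turn": [0,0,0],"hand": 0.6},
  ],
)

```text
time: 10.2
tcp_pos: [0.561, -0.1548, 0.1882]
ee_rot: [2.097, 2.337, 0.001]
force: [1.1, -0.4, -0.2]
finger_gap: 0.604
```

Call:
carry_out(
  series=[
    {"offset": [-40,-20,-20],"turn": [0,0,0],"hand": 0.6},
    {"offset": [-80,-40,-30],"turn": [0,0,0],"hand": 0.6},
    {"offset": [-115,-60,-30],"turn": [0,0,0],"hand": 0.6},
    {"offset": [-140,-70,-30],"turn": [0,0,0],"hand": 0.6},
    {"offset": [-140,-70,-30],"turn": [0,0,0],"hand": 0.6},
    {"offset": [-140,-70,-30],"turn": [0,0,0],"hand": 0.6},
  ],
)

```text
time: 10.7
tcp_pos: [0.5054, -0.3016, 0.2175]
ee_rot: [2.104, 2.333, 0.0]
force: [0.3, 0.5, -0.1]
finger_gap: 0.596
```

Run:
```python
from h import *
st()
s=get_image('side');t=get_image('top')
a=cv2.resize(s[140:220,180:260],(400,400),interpolation=cv2.INTER_CUBIC);b=cv2.resize(t[80:180,270:370],(400,400),interpolation=cv2.INTER_CUBIC)
cv2.imwrite('pics/n.png',np.clip(np.hstack([a,b])[:,:,::-1]*1.5,0,255).astype(np.uint8))
cv2.imwrite('pics/n2.png',s[:,:,::-1])
```

```text
t 10.7 tcp [ 0.5054 -0.3016  0.2175] yaw x 95.93 z [ 1.e-04  1.e-04 -1.e+00] F [ 0.29  0.5  -0.11] T [ 0.07 -0.17 -0.04] gap 0.596 q [-0.56  0.38  1.72  0.    1.05 -2.23]
```

View pics/n.png

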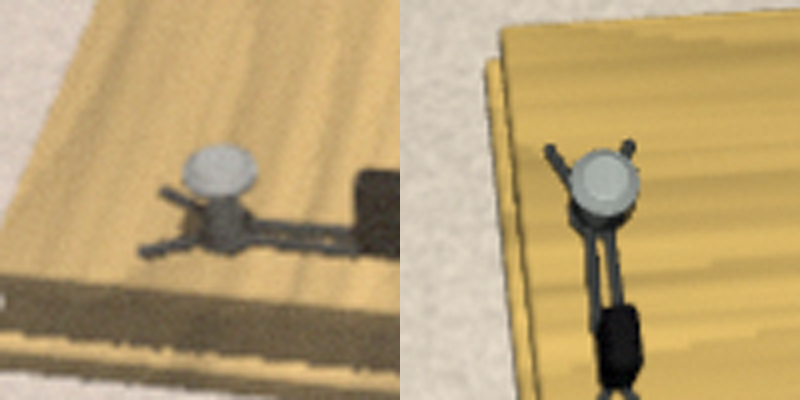

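View pics/n2.png

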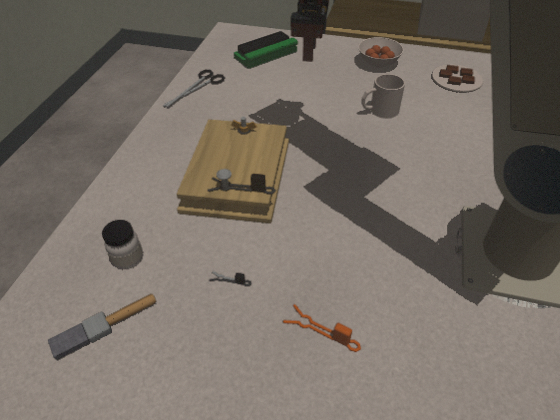

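The clip stays on the pin under the head, and both look-alikes are untouched. A numeric check of the seating from the top view:

Run:
```python
from h import *
f=lambda x,y:(270+(x-400)/4,80+y/4)
p=plane('top',f(604,186),.101)[:2]
t=[plane('top',f(*q),.063)[:2] for q in((548,147),(631,144))]
g=plane('top',f(619,347),.081)[:2];m=(t[0]+t[1])/2
u=(m-g)/np.linalg.norm(m-g);n=np.array([-u[1],u[0]])
print('yaw',np.degrees(np.arctan2(u[1],u[0])),'pin from grip',(p-g)@u*1e3,(p-g)@n*1e3,'tips',[((q-g)@u*1e3,(q-g)@n*1e3) for q in t],'dt tip',(m-p)@u*1e3)
```

```text
yaw 6.135921987136514 pin from grip 68.16188362637155 1.76949021502691 tips [(np.float64(104.84197165270618), np.float64(19.586327477688815)), (np.float64(103.67566513989973), np.float64(-19.586327477688815))] dt tip 36.0969347699314
```

Run:
```python
from h import *
print(close_job())
```

```text
the job is handed in; nothing more can be done
None
```

The larger clip is on the pin, under the head, with the pin in its seat, and the job was handed in at about 10.8 s of the 35 s. I picked the clip up by its grip, pushed it mouth first along the board's x until the legs passed the shank, lowered it to the board, let go and moved clear.

**What the last checks showed:**
- **Held by the throat:** pushing on met a stop of about 3–4 N. Pulling back met about 2–3 N after roughly 4 mm of play, more than the 1 mm a 15 mm seat on a 14 mm pin suggests.
- **Snap not seen:** no reading caught the 4–9 N snap itself. I judged it seated from the stop, the tug and the pictures.
- **In the pictures after release:** the clip lies flat on the board around the shank, under the head. The smaller clip and the orange look-alike had not moved.
- **Slight disagreement:** the top view puts the pin 68 mm ahead of the grip (72 expected) and the tips 36 mm beyond it (32–35 expected). That is well past the throat, but 1 to 4 mm towards the waist and more than the 2 mm calibration error explains.

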